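Prop the bin lid on its stay and fetch the tape measure

ROBOT

A 7-joint arm with a two-finger parallel gripper is mounted at the origin on a cart in front of the work surface, level with it; the furniture and walls round the work are solid. World frame = base frame: x ahead of the robot, y to its left, z up, the work surface at z = 0. Lengths are in m, angles in degrees, forces in N, time in s.
With the tool pointing down it reaches from about 0.425 to 1.025 m from the base axis. Payload 9.4 kg.
Tool frame: the origin (TCP) lies midway between the tips of the shut fingers; the grasp point (between the pads) lies 19 mm behind it (tcp_to_grasp is the distance from the TCP to the grasp point, in m); z points along the fingers, y is the line along which they close (so a half turn about z gives the same grasp; the last joint's range is limited). The gripper opens to 93 mm and grips with 3 to 60 N. Pads are 15 mm wide; open, the fingers measure 128 mm over their backs; the gripper's body (75 mm by 188 mm) begins 65 mm behind the grasp point.
Start: joints at [-81.056, 34.337, -0.143, 91.639, 0.103, 54.024, -4.572], TCP at [0.167, 0.705, 0.219] pointing down, gripper open.
Joint ranges: [-147.43, 147.43], [-19.82, 112.94], [-74.19, 73.91], [6.32, 146.72], [-59.91, 239.91], [6.04, 106.73], [-150.56, 150.56]. Speed limits (degrees/s): [127.2, 127.2, 172.46, 172.46, 180, 180, 180].

INTERFACE

Orientations are given as a 3x3 rotation matrix whose columns are the frame's x, y, z axes.
In Python, from rig import * gives the robot as it stands.
- The arm moves only by the tool play_rows, never from a script. Its argument "increments" is a list of rows, each a list of 2 entries, a list of its own where there are three numbers: the shift along the tool's x, y, z in m, then the turn, a rotation vector about the tool's x, y, z in degrees. In form: [[[tx, ty, tz], [wx, wy, wz]], ...]. A call has exactly 10 rows; each row is the pose to reach, as a shift and turn from the pose commanded when the call began, along the tool's axes at that moment; what a row does not reach only later rows make up. A row lasts 1/8 s, in which the tool goes at most 62.5 mm and 10.7 degrees, less where a joint would pass 70% of its speed; a pose out of reach is approached as far as the arm can. A call with a gripper value outside its range is refused whole. "gripper" is the finger opening in m, from 0 to 0.093, set as the call begins (left out, the last holds). The fingers move at their own pace and stop on an object; "force" is the grip in N (left out, the last holds). Time passes only in rows, so rows that repeat a pose let the fingers close, or fill a call up. It gives the time, the measured TCP pose, the force, the opening and the grip force at its end, in the units of the state.
- observe(): the state, without advancing time (a new reading comes with each control period).
- get_image(name): name is "scene" or "top" or "wrist"; returns (picture, depth): 400x640x3 uint8, red, green, blue; 400x640 float32, m along the optical axis (not along the pixel's ray), 0 where there is no reading.
- calibration(name): a dict with "K" (3x3 intrinsics, pixels), "R" (3x3) and "t" (3): a world point X has camera coordinates R X + t; the wrist camera has in their place "mount" (4x4, takes a point from camera to tool coordinates, whose origin is the TCP and whose axes are the flange's). Camera axes: x right, y down, z forward; pixel columns grow to the right and rows downward; lengths in m; the calibration is good to about 2 mm. A picture is of the moment at which its call begins: read the wrist's pose just before it. calibration takes no time and is no camera call.
- job_done(): hands the job in; it is judged then, once.
Trained networks look in the newest picture that a camera, given by its name, has taken for a name from the list of things; names that differ only in an ending like _2 or _b are one class to them, and where a whole thing is asked for, a point or a joint stands for the part that bears it (a point fixed in the world has none). Each returns a list of dicts, best first, with "score" (0 to 1); they miss things now and then, are a little off and sometimes report something else, mostly with a low value. They report only what shows in the picture. A call takes as long as a camera call.
- spot_in(camera, name): "box" ([left, top, right, bottom] in pixels, round what is visible of it).
- silhouettes(camera, name): "mask" (400x640 bool, what is visible of it) and "box" ([left, top, right, bottom] in pixels, round what is visible of it).
- spot_point(camera, name): "location" ([column, row] in pixels: a listed point, or the origin of a listed thing).
The state is a dict: "time": time; "joint_positions": joint angles; "qvel": joint speeds; "joint_efforts": joint torques, N m; "ee_pos": TCP position; "tool_rot": TCP orientation; "contact_force": force on the tool from outside, world axes, zero at the start; "moment": the same for the moment, N m; "finger_gap": opening from 0.0 (shut) to 1.0 (fully open); "grasp_force": force on a finger pad.
Only numpy, scipy, OpenCV 4.12 (cv2) and the standard library are available. Lean on these libraries where they do the work, as an engineer would, in place of code of your own. Each camera call takes 0.05 s, during which the arm holds its last target. There are 200 camera calls.

TASK

Raise the lid of the blue bin until the foot of its stay drops behind the tooth on the side ledge, then lower it so that it stands propped on the stay by itself; do not let it fall. Then reach in, take out the yellow tape measure and set it down upright in the grey tray, leaving the lid propped and the other loose things where they are.

Things in the scene. Friction and masses are not known exactly. Their poses are not given: they have to be found in the camera images.
- bin: Blue metal bin fixed to the bench, 200 (x) x 300 (y) x 90 mm high, walls 5 mm, inner floor 20 mm up. Origin: centre of its underside; x points from the handle side (robot's right) to the hinge side (robot's left), y toward the robot, give or take 0.25 rad, z up. A blue lid, 10 mm thick, 0.5 kg, covers it, hinged along the left rim (bin x = +100).
- tooth (a point): Top of the upright face of the one tooth on the steel ledge. The ledge (top 55 mm above the bench) runs along the bin's x on its outer side facing the robot; the tooth is a dark ramp that rises 8 mm toward the hinge and ends in this face, at bin x = +11, y = +160.
- lid (a joint): Hinge of the lid, rad: 0 shut, grows as the lid is raised; stop at 1.50 (nearly upright). It has no catch or spring: released, it falls shut unless the stay holds it. Raised beyond about 1.40 the stay's foot has dropped behind the tooth; lowered from there, the lid comes to rest on the stay at about 1.30.
- hinge_mid (a point): Point on the lid's hinge axis, middle of the bin's width, 95 mm above the bench; the axis runs along the bin's y. The lid's plane contains it when shut and level.
- handle_bar (a point): Middle of the round steel bar handle on the lid's right edge, opposite the hinge (moves with the lid): bar 10 mm thick, 130 mm long along the bin's y, in the lid's plane, 242 mm from the hinge axis, with a gap of 33 mm between bar and lid edge, held by a post at each end. Can be pushed up from below or pinched.
- stay_foot (a point): Centre of the red 12 mm ball foot of the steel stay. The stay, 120 mm long, pivots freely on the lid's edge that faces the robot, 70 mm from the hinge; the foot trails on the ledge by its own weight, sliding toward the hinge as the lid rises. In the bin's frame the foot's x is -85 mm with the lid shut and about +17 mm (z = 61) when propped behind the tooth.
- tape_centre (a point): Centre of the yellow tape measure (0.3 kg), which stands on its base inside the bin in the part farther from the robot: 34 mm thick along its x, 68 mm long along its y, 63 mm high along z. Grasp it across its x.
- tape_measure: The same tape measure; origin at its underside, axes as for its centre.
- tray: Open grey plastic tray fixed to the bench, 190 (x) x 150 (y) x 18 mm high, walls and floor 4 mm. Origin: centre of its underside. It stands at the right of the bin.
- tape_roll: Grey tape roll lying in the part of the bin nearer the robot, 100 mm across, 24 mm high; origin under its centre. Leave it alone.
- spray_can: Spray can standing on the bench at the left, 66 mm across, 207 mm high; leave it alone.

How it is judged:
By the outcome, as a careful person would: the job done as asked, in the order asked, and still so for the second after the job is handed in, with the robot touching nothing.
It also fails if it takes over 64 s, if anything falls off the work surface, if the arm or the gripper's body presses on something with over 40 N, if the wrist force passes 120 N, or if a joint passes its speed limit or range.

## Working session

There is one attempt and no reset: what is moved stays moved. The work goes in short steps, Python scripts to look and compute and a tool call to move; the robot and the scene stay as the last step left them, time stands still between calls to the robot, and variables do not carry over. Pictures are saved under pics/ and viewed, at most 10 in all, crops included, and the job is handed in when it is done.

Besides the shell and the picture viewer there is one more tool, called as name([rows], argument=value, ...), one row to a line, values as JSON. play_rows: Moves the arm, as the interface text tells. Its arguments: {"type":"object","properties":{"increments":{"type":"array"},"gripper":{"type":"number"},"force":{"type":"number"}},"required":["increments"]}

```bash
ls; mkdir -p pics
cat > h.py <<'E'
from rig import *
import numpy as np, cv2
np.set_printoptions(precision=4,suppress=True)
def cam(n):
    c=calibration(n); K=np.array(c["K"])
    if "R" in c: R=np.array(c["R"]);t=np.array(c["t"]); return K,R.T,-R.T@t
    s=observe(); M=np.array(c["mount"]); Rt=np.array(s["tool_rot"]); p=np.array(s["ee_pos"])
    return K,Rt@M[:3,:3],Rt@M[:3,3]+p
def pix(n,C,d,uv):
    K,R,o=C; u,v=uv; z=d[int(round(v)),int(round(u))]
    return R@(np.linalg.inv(K)@[u,v,1]*z)+o
def plane(C,uv,h):
    K,R,o=C; r=R@(np.linalg.inv(K)@[uv[0],uv[1],1]); return o+r*(h-o[2])/r[2]
def cloud(C,d,m=None):
    K,R,o=C; v,u=np.nonzero((d>0)&(m if m is not None else True)); z=d[v,u]
    return ((R@(np.linalg.inv(K)@np.stack([u*z,v*z,z])) ).T+o)
E
python3 - <<'E'
from h import *
s=observe(); print(s)
for n in("scene","top"):
    C=cam(n); p,d=get_image(n); cv2.imwrite(f"pics/{n}0.png",p[:,:,::-1]); print(n,C[2])
    for q in("tooth","hinge_mid","handle_bar","stay_foot","bin","tray","spray_can"):
        r=spot_point(n,q)[:1]
        for x in r:
            print(q,round(x["score"],2),np.array(x["location"]),pix(n,C,d,x["location"]))
E
```

```text
pics
{'time': 0.0, 'joint_positions': array([-81.057 ,  34.3848,  -0.1448,  91.6801,   0.1047,  54.0251,
        -4.5716]), 'qvel': array([ 0.1362,  0.0494, -0.0589,  0.0674, -0.0998,  0.085 ,  0.0666]), 'joint_efforts': array([ -0.0007, -76.5075,   1.4973, -25.233 ,  -0.0524,   0.0176,
         0.0002]), 'ee_pos': array([0.1672, 0.705 , 0.2178]), 'tool_rot': array([[-0.973 ,  0.2306, -0.0002],
       [ 0.2306,  0.973 , -0.0016],
       [-0.0002, -0.0016, -1.    ]]), 'contact_force': array([-0.2179, -0.9583,  0.1593]), 'moment': array([0.0882, 0.0162, 0.0085]), 'grasp_force': 0.0, 'finger_gap': 0.998213506316082}
scene [-0.17   -0.5475  0.8873]
tooth 0.71 [311.5 229.2] [0.4256 0.015  0.0585]
hinge_mid 0.97 [315. 181.] [0.5616 0.129  0.0968]
handle_bar 0.85 [384.4 206.4] [ 0.7148 -0.046  -0.0029]
stay_foot 0.54 [343.9 241. ] [ 0.4494 -0.0874  0.0657]
bin 0.59 [341.6 214.3] [ 0.4952 -0.0376  0.1047]
tray 0.74 [442.6 320.2] [ 0.4594 -0.4059  0.0046]
spray_can 0.79 [246.5 155.4] [0.5584 0.4757 0.0302]
top [0.3222 0.0667 2.0068]
tooth 0.8 [338.3 223. ] [0.4264 0.0009 0.1021]
hinge_mid 0.92 [306.1 185.6] [0.5697 0.1241 0.0933]
handle_bar 0.82 [366.1 171.7] [ 0.6233 -0.1053  0.1016]
stay_foot 0.64 [361.2 216.3] [ 0.455  -0.0893  0.0606]
bin 0.87 [329.8 183.4] [0.5773 0.0335 0.1029]
tray 0.66 [436.9 215.3] [ 0.465  -0.3981 -0.0059]
spray_can 0.85 [211.  187.4] [0.5539 0.4757 0.1496]
```

View pics/scene0.png

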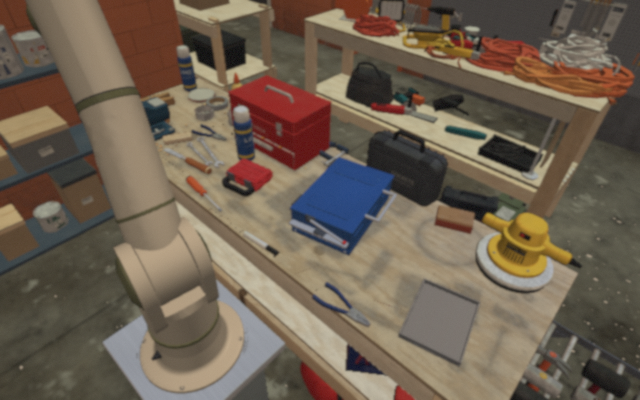

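View pics/top0.png

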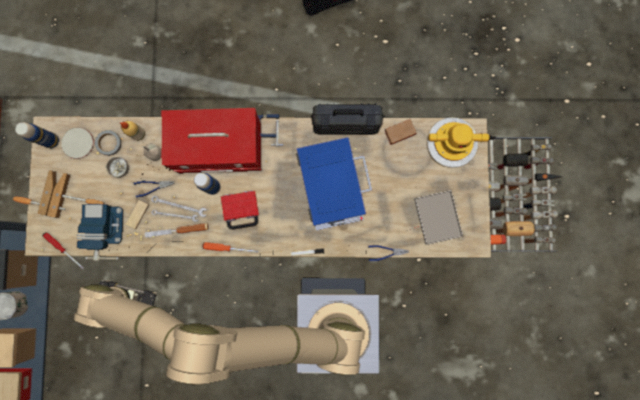

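The scene shows the blue bin mid-bench, with its handle bar on the right at about (380,207), the stay and tooth on the robot side at about (320,230), and the tray at (440,320). The top view agrees: lid at about (332,182), handle at (366,174).

Run:
```python
from h import *
C=cam("top"); p,d=get_image("top")
hsv=cv2.cvtColor(p,cv2.COLOR_RGB2HSV)
m=((hsv[...,0]>105)&(hsv[...,0]<125)&(hsv[...,1]>150)&(hsv[...,2]>60)); 
m[:, :285]=0; m[:,375:]=0; m[:130]=0; m[235:]=0
P=cloud(C,d,m); k=P[:,2]>0.085; 
print(len(P),k.sum(),np.median(P[k,2]))
K,R,o=C
v,u=np.nonzero(m); Q=np.array([plane(C,(a,b),0.1) for a,b in zip(u,v)]) ; Q=Q[k] if len(Q)==len(P) else Q
r=cv2.minAreaRect((Q[:,:2]*1000).astype(np.float32)); print("lid",r,cv2.boxPoints(r))
# tray
s=silhouettes("top","tray")[:1]
for x in s:
    v,u=np.nonzero(x["mask"]); T=np.array([plane(C,(a,b),0.018) for a,b in zip(u,v)])
    print("tray",x["score"],cv2.minAreaRect((T[:,:2]*1000).astype(np.float32)))
# things near bin height map
P=cloud(C,d); 
for nm,b in dict(case=(0.7,0.9,-0.2,0.3),can=(.45,.65,.4,.55)).items():
    q=P[(P[:,0]>b[0])&(P[:,0]<b[1])&(P[:,1]>b[2])&(P[:,1]<b[3])&(P[:,2]>.03)]; print(nm,q.min(0),q.max(0))
for q in("scene","top"):
    get_image(q); print([ (x["score"],x["location"]) for x in spot_point(q,"handle_bar")])
C2=cam("scene")
print([plane(C2,x["location"],.1) for x in spot_point("scene","handle_bar")], [plane(C,x["location"],.1) for x in spot_point("top","handle_bar")])
```

```text
3957 3954 0.10123101027070824
lid ((587.1259155273438, 30.221969604492188), (299.4898376464844, 197.09666442871094), 12.570643424987793) [[419.5223  93.817 ]
 [462.419  -98.555 ]
 [754.7296 -33.373 ]
 [711.8328 158.9989]]
tray 0.92 ((457.9759521484375, -399.4002685546875), (193.21949768066406, 158.40061950683594), 12.245100975036621)
case [ 0.7    -0.1998  0.0309] [0.873  0.2955 0.2281]
can [0.4505 0.4    0.0303] [0.65   0.5496 0.2177]
[(0.74, [387.6, 206.6])]
[(0.56, [363.7, 169.1])]
[array([ 0.6184, -0.1113,  0.1   ])] [array([ 0.6336, -0.0963,  0.1   ])]
```

```bash
cat >> h.py <<'E'
from scipy.spatial.transform import Rotation as Ro
B0=np.array([.587,.030,0]); YAW=12.57
def bp(x,y,z,yaw=YAW,c=B0):
    a=np.radians(yaw); return c+x*np.array([-np.sin(a),np.cos(a),0])+y*np.array([-np.cos(a),-np.sin(a),0])+np.array([0,0,z])
def down(ang):  # tool y at world azimuth ang, pointing down
    a=np.radians(ang); y=np.array([np.cos(a),np.sin(a),0]); z=np.array([0,0,-1.]); return np.stack([np.cross(y,z),y,z],1)
def rel(p,R=None,R0=None,p0=None):
    s=observe(); R0=np.array(s["tool_rot"]) if R0 is None else R0; p0=s["ee_pos"] if p0 is None else p0
    w=np.degrees(Ro.from_matrix(R0.T@R).as_rotvec()) if R is not None else np.zeros(3)
    return np.round(R0.T@(np.array(p)-p0),3), np.round(w,1)
E
python3 - <<'E'
from h import *
print(bp(-.142,0,.095), cam("wrist")[1:], calibration("wrist")["mount"])
print(rel([.40,.30,.30],down(0)))
E
```

```text
[ 0.6179 -0.1086  0.095 ] (array([[ 0.2307,  0.9309,  0.2832],
       [ 0.973 , -0.2206, -0.0675],
       [-0.0004,  0.2912, -0.9567]]), array([0.0885, 0.724 , 0.3845])) [[ 0.0001 -0.9567 -0.2911  0.081 ]
 [ 1.      0.0001 -0.0003 -0.0001]
 [ 0.0003 -0.2911  0.9567 -0.1659]
 [ 0.      0.      0.      1.    ]]
(array([-0.32 , -0.341, -0.081]), array([-0. ,  0. , 76.7]))
```

play_rows([
  [[-0.032, -0.034, -0.02], [0, 0, 8]],
  [[-0.064, -0.068, -0.04], [0, 0, 16]],
  [[-0.096, -0.102, -0.06], [0, 0, 24]],
  [[-0.128, -0.136, -0.08], [0, 0, 32]],
  [[-0.16, -0.17, -0.08], [0, 0, 40]],
  [[-0.192, -0.204, -0.08], [0, 0, 48]],
  [[-0.224, -0.238, -0.08], [0, 0, 56]],
  [[-0.256, -0.272, -0.08], [0, 0, 64]],
  [[-0.288, -0.306, -0.08], [0, 0, 71]],
  [[-0.32, -0.34, -0.08], [0, 0, 77]],
], gripper=0.025)

```text
time: 2.45
ee_pos: [0.4008, 0.2995, 0.2989]
tool_rot: [[0.009, 1.0, 0.0], [1.0, -0.009, 0.001], [0.001, 0.0, -1.0]]
contact_force: [0.3, 0.6, -0.5]
finger_gap: 0.27
grasp_force: 0.0
```

Run:
```python
from h import *
s=observe(); print(s["time"],s["ee_pos"],s["joint_positions"],s["tool_rot"],s["finger_gap"])
print(rel([.6,-.105,.28],down(-77.4)))
```

```text
2.45 [0.4008 0.2995 0.2989] [-62.6471  13.9794  24.386  116.0225  -7.3508  51.3877 -34.8429] [[ 0.0094  1.      0.0005]
 [ 1.     -0.0094  0.0007]
 [ 0.0007  0.0005 -1.    ]] 0.2695560576913719
(array([-0.403,  0.203,  0.019]), array([-0. , -0.1, 76.9]))
```

play_rows([
  [[-0.042, 0.021, 0.002], [0, 0, 9]],
  [[-0.084, 0.042, 0.004], [0, 0, 18]],
  [[-0.126, 0.063, 0.006], [0, 0, 27]],
  [[-0.168, 0.084, 0.008], [0, 0, 36]],
  [[-0.21, 0.105, 0.01], [0, 0, 45]],
  [[-0.252, 0.126, 0.012], [0, 0, 54]],
  [[-0.294, 0.147, 0.014], [0, 0, 63]],
  [[-0.336, 0.168, 0.016], [0, 0, 72]],
  [[-0.378, 0.189, 0.018], [0, 0, 77]],
  [[-0.403, 0.203, 0.019], [0, 0, 77]],
])

```text
time: 3.7
ee_pos: [0.6015, -0.1057, 0.2796]
tool_rot: [[0.976, 0.216, 0.0], [0.216, -0.976, -0.001], [0.0, 0.001, -1.0]]
contact_force: [0.8, -0.0, -0.0]
finger_gap: 0.272
grasp_force: 0.0
```

Run:
```python
from h import *
s=observe(); print(s["time"],s["ee_pos"],s["joint_positions"])
C=cam("wrist"); p,d=get_image("wrist"); cv2.imwrite("pics/w1.png",p[:,:,::-1])
for q in("handle_bar","stay_foot","tooth"):
    for x in spot_point("wrist",q)[:1]: print(q,x, plane(C,x["location"],{"handle_bar":.095,"stay_foot":.061,"tooth":.063}[q]))
m=silhouettes("wrist","handle_bar")
for x in m[:1]: print(x["score"],x["box"])
P=cloud(C,d); 
ax=bp(1,0,0)-B0; ay=bp(0,1,0)-B0
X=(P-B0)@ax; Y=(P-B0)@ay
for y0 in(-.04,0,.04):
    k=(abs(Y-y0)<.01)&(P[:,2]>.08)&(P[:,2]<.12)
    h=np.histogram(X[k],np.arange(-.17,-.06,.005)); print(y0,h[0])
k=(P[:,2]>.08)&(X<-.12)&(X>-.17)&(abs(Y)<.1); print(np.median(X[k]),P[k,2].max(),Y[k].min(),Y[k].max())
k=(X<-.13)&(P[:,2]>.085)&(abs(Y)<.055)
```

```text
3.7 [ 0.6015 -0.1057  0.2796] [-25.2202  28.153   45.1906 105.1546 -23.6144  56.4929 -47.5701]
handle_bar {'location': [322.3, 160.0], 'score': 0.76} [ 0.6192 -0.1093  0.095 ]
0.92 [45.0, 0.0, 328.5, 293.9]
-0.04 [  0   0   0   0  21 106  86   0   0   0   0   0   0  83 107 106 108 112
 107 111 112 110]
0 [  0   0   0   0  19  98  80   0   0   0   0   0   0  64 104 103  99 100
  99  98  99  99]
0.04 [ 0  0  0  0  0 92 73  0  0  0  0  0  0 55 93 91 90 89 89 88 89 93]
-0.15012041928046016 0.3906032286427648 -0.07096443653303434 0.06801606014413016
```

View pics/w1.png

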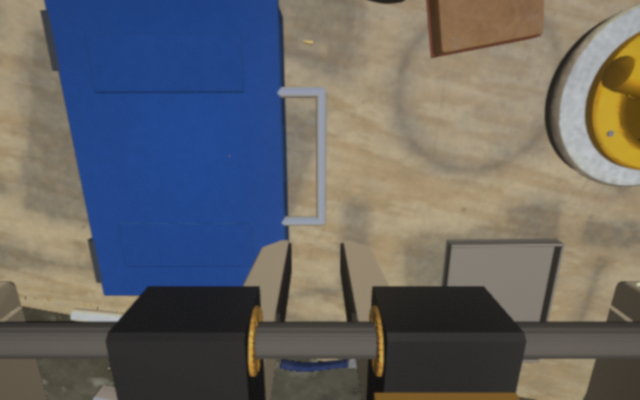

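The wrist picture shows the lid, and the bar handle at about (322,155), clear of the fingers. The bar fits the model (bin x ≈ -141 mm). I'm descending with the fingers narrowed so that one enters the gap.

play_rows([
  [[0.008, 0.003, 0.02], [0, 0, 0]],
  [[0.0155, 0.006, 0.05], [0, 0, 0]],
  [[0.0155, 0.006, 0.08], [0, 0, 0]],
  [[0.0155, 0.006, 0.105], [0, 0, 0]],
  [[0.0155, 0.006, 0.13], [0, 0, 0]],
  [[0.0155, 0.006, 0.15], [0, 0, 0]],
  [[0.0155, 0.006, 0.17], [0, 0, 0]],
  [[0.0155, 0.006, 0.187], [0, 0, 0]],
  [[0.0155, 0.006, 0.203], [0, 0, 0]],
  [[0.0155, 0.006, 0.203], [0, 0, 0]],
])

```text
time: 5.2
ee_pos: [0.6167, -0.1058, 0.0755]
tool_rot: [[0.976, 0.219, -0.002], [0.219, -0.976, 0.0], [-0.002, -0.001, -1.0]]
contact_force: [0.1, -0.3, -0.2]
finger_gap: 0.271
grasp_force: 0.0
```

play_rows([
  [[0, 0, 0], [0, 0, 0]],
  [[0, 0, 0], [0, 0, 0]],
  [[0, 0, 0], [0, 0, 0]],
  [[0, 0, 0], [0, 0, 0]],
  [[0, 0, 0], [0, 0, 0]],
  [[0, 0, 0], [0, 0, 0]],
  [[0, 0, 0], [0, 0, 0]],
  [[0, 0, 0], [0, 0, 0]],
  [[0, 0, 0], [0, 0, 0]],
  [[0, 0, 0], [0, 0, 0]],
], gripper=0.0, force=15)

```text
time: 6.45
ee_pos: [0.618, -0.107, 0.0773]
tool_rot: [[0.976, 0.219, 0.002], [0.219, -0.976, -0.001], [0.002, 0.002, -1.0]]
contact_force: [0.8, -5.3, 1.4]
finger_gap: 0.101
grasp_force: 15.0
```

Run:
```python
from h import *
s=observe(); print(s["time"],s["ee_pos"],s["tool_rot"],s["joint_positions"])
# arc: bar pos at angle th, from measured start
th=np.radians([0,8,16,24,32,40,48,56,64,72,76,78,80,82,84])
for t in th:
    print(round(np.degrees(t)), "right(-y tool) %.4f up %.4f"%(.242*(1-np.cos(t)), .242*np.sin(t)))
```

```text
6.45 [ 0.618  -0.107   0.0773] [[ 0.9758  0.2185  0.0019]
 [ 0.2185 -0.9758 -0.0014]
 [ 0.0016  0.0018 -1.    ]] [-15.8041  41.9959  32.2974 112.5824 -37.332   36.0018 -36.3904]
0 right(-y tool) 0.0000 up 0.0000
8 right(-y tool) 0.0024 up 0.0337
16 right(-y tool) 0.0094 up 0.0667
24 right(-y tool) 0.0209 up 0.0984
32 right(-y tool) 0.0368 up 0.1282
40 right(-y tool) 0.0566 up 0.1556
48 right(-y tool) 0.0801 up 0.1798
56 right(-y tool) 0.1067 up 0.2006
64 right(-y tool) 0.1359 up 0.2175
72 right(-y tool) 0.1672 up 0.2302
76 right(-y tool) 0.1835 up 0.2348
78 right(-y tool) 0.1917 up 0.2367
80 right(-y tool) 0.2000 up 0.2383
82 right(-y tool) 0.2083 up 0.2396
84 right(-y tool) 0.2167 up 0.2407
```

play_rows([
  [[0, -0.001, -0.017], [0, 0, 0]],
  [[0, -0.0025, -0.0335], [0, 0, 0]],
  [[0, -0.0055, -0.0505], [0, 0, 0]],
  [[0, -0.0095, -0.0665], [0, 0, 0]],
  [[0, -0.0145, -0.083], [0, 0, 0]],
  [[0, -0.021, -0.0985], [0, 0, 0]],
  [[0, -0.0285, -0.1135], [0, 0, 0]],
  [[0, -0.037, -0.128], [0, 0, 0]],
  [[0, -0.046, -0.142], [0, 0, 0]],
  [[0, -0.0565, -0.1555], [0, 0, 0]],
])

```text
time: 7.7
ee_pos: [0.6059, -0.0533, 0.234]
tool_rot: [[0.976, 0.218, 0.004], [0.218, -0.976, -0.003], [0.003, 0.004, -1.0]]
contact_force: [2.2, -8.5, 4.1]
finger_gap: 0.101
grasp_force: 15.0
```

Run:
```python
from h import *
s=observe(); print(s["time"],s["ee_pos"],s["joint_positions"],s["contact_force"])
H=bp(.1,0,.095); 
a=np.radians(YAW); bx=np.array([-np.sin(a),np.cos(a),0])
g=np.array(s["ee_pos"])+[0,0,.019]; v=g-H; print(np.hypot(v@bx,v[2]),np.degrees(np.arctan2(v[2],-v@bx)))
for t in list(range(44,81,4))+[82,83,84]:
    t=np.radians(t); q=H-bx*.242*np.cos(t)+np.array([0,0,.242*np.sin(t)]); q=q-g; print(round(np.degrees(t)),q@-bx,q[2])
```

```text
7.7 [ 0.6059 -0.0533  0.234 ] [-29.0352  30.7425  43.7392 108.5216 -26.7793  51.1707 -49.5683] [ 2.2098 -8.4754  4.062 ]
0.2436193106836086 40.43262522816629
44 -0.011355267858458317 0.010107186258244805
48 -0.023505892801568236 0.02184090837269692
52 -0.036445422511602606 0.032698462979994236
56 -0.05011081690049118 0.04262695316548759
60 -0.06443549954041188 0.051578008323001634
64 -0.07934968201745515 0.05950801981156595
68 -0.09478070393376122 0.06637835341233006
72 -0.11065338690167463 0.07215553755059467
76 -0.12689040080529232 0.07681142636595861
80 -0.14341264054501476 0.0803233368361218
82 -0.1517556091080761 0.08164473324262755
83 -0.15594311843636618 0.08219602930436742
84 -0.16013961142963978 0.08267415928628963
```

play_rows([
  [[0, -0.0115, 0.0], [0, 0, 0]],
  [[0, -0.0235, -0.022], [0, 0, 0]],
  [[0, -0.0365, -0.0325], [0, 0, 0]],
  [[0, -0.05, -0.0425], [0, 0, 0]],
  [[0, -0.0645, -0.0515], [0, 0, 0]],
  [[0, -0.0795, -0.0595], [0, 0, 0]],
  [[0, -0.095, -0.0665], [0, 0, 0]],
  [[0, -0.1105, -0.072], [0, 0, 0]],
  [[0, -0.127, -0.077], [0, 0, 0]],
  [[0, -0.1435, -0.0805], [0, 0, 0]],
])

```text
time: 8.95
ee_pos: [0.5751, 0.0882, 0.3158]
tool_rot: [[0.976, 0.218, 0.005], [0.218, -0.976, 0.0], [0.005, 0.001, -1.0]]
contact_force: [0.8, -3.7, 16.7]
finger_gap: 0.101
grasp_force: 15.0
```

```bash
cat >> h.py <<'E'
def lidang(pr=True):
    s=observe(); H=bp(.1,0,.095); a=np.radians(YAW); bx=np.array([-np.sin(a),np.cos(a),0])
    g=np.array(s["ee_pos"])+[0,0,.019]; v=g-H; print(s["time"],s["contact_force"],"r,ang",np.hypot(v@bx,v[2]),np.arctan2(v[2],-v@bx),s["joint_positions"])
    for t in (1.25,1.28,1.3,1.32,1.42,1.44,1.46,1.48):
        q=H-bx*.242*np.cos(t)+np.array([0,0,.242*np.sin(t)])-g; print(t,"toolshift y %.4f z %.4f"%(q@-bx,-q[2]))
E
python3 -c "
from h import *
lidang()"
```

```text
8.95 [ 0.8341 -3.7421 16.6562] r,ang 0.2431839028929861 1.4030362499619522 [-48.1893  24.1267  49.2211 106.3779 -21.2302  58.815  -67.6942]
1.25 toolshift y 0.0357 z 0.0101
1.28 toolshift y 0.0288 z 0.0079
1.3 toolshift y 0.0241 z 0.0066
1.32 toolshift y 0.0195 z 0.0053
1.42 toolshift y -0.0043 z 0.0005
1.44 toolshift y -0.0090 z -0.0002
1.46 toolshift y -0.0138 z -0.0007
1.48 toolshift y -0.0187 z -0.0012
```

play_rows([
  [[0, -0.003, -0.001], [0, 0, 0]],
  [[0, -0.006, -0.002], [0, 0, 0]],
  [[0, -0.009, -0.003], [0, 0, 0]],
  [[0, -0.012, -0.003], [0, 0, 0]],
  [[0, -0.014, -0.003], [0, 0, 0]],
  [[0, -0.014, -0.003], [0, 0, 0]],
  [[0, -0.014, -0.003], [0, 0, 0]],
  [[0, -0.014, -0.003], [0, 0, 0]],
  [[0, -0.014, -0.003], [0, 0, 0]],
  [[0, -0.014, -0.003], [0, 0, 0]],
])

```text
time: 10.2
ee_pos: [0.5718, 0.103, 0.3176]
tool_rot: [[0.976, 0.22, 0.004], [0.22, -0.976, 0.001], [0.004, -0.001, -1.0]]
contact_force: [2.4, -0.6, 11.3]
finger_gap: 0.101
grasp_force: 15.0
```

Run:
```python
from h import *
lidang()
for n in("scene","top","wrist"):
    C=cam(n); p,d=get_image(n)
    if n=="scene": q=p[140:290,230:430]; cv2.imwrite("pics/s2.png",cv2.resize(q,None,fx=4,fy=4,interpolation=2)[:,:,::-1])
    for q,h in(("stay_foot",.061),("tooth",.063)):
        for x in spot_point(n,q)[:1]:
            P=plane(C,x["location"],h); print(n,q,round(x["score"],2),x["location"],P, "bin x %.3f y %.3f"%((P-B0)@(bp(1,0,0)-B0),(P-B0)@(bp(0,1,0)-B0)))
```

```text
10.2 [ 2.3699 -0.5624 11.3248] r,ang 0.242900938691773 1.4660313120511865 [-49.745   23.9875  49.2949 106.2914 -21.1372  59.0709 -69.1786]
1.25 toolshift y 0.0509 z 0.0119
1.28 toolshift y 0.0440 z 0.0097
1.3 toolshift y 0.0393 z 0.0084
1.32 toolshift y 0.0347 z 0.0071
1.42 toolshift y 0.0110 z 0.0023
1.44 toolshift y 0.0062 z 0.0016
1.46 toolshift y 0.0014 z 0.0011
1.48 toolshift y -0.0035 z 0.0006
scene stay_foot 0.65 [311.3, 227.2] [0.4293 0.0193 0.061 ] bin x 0.024 y 0.156
scene tooth 0.76 [313.0, 229.8] [0.4236 0.0071 0.063 ] bin x 0.013 y 0.164
top stay_foot 0.52 [333.5, 223.1] [0.4282 0.018  0.061 ] bin x 0.023 y 0.158
top tooth 0.77 [335.5, 225.1] [0.4204 0.0103 0.063 ] bin x 0.017 y 0.167
wrist tooth 0.58 [363.3, 282.6] [0.4286 0.0048 0.063 ] bin x 0.010 y 0.160
```

View pics/s2.png

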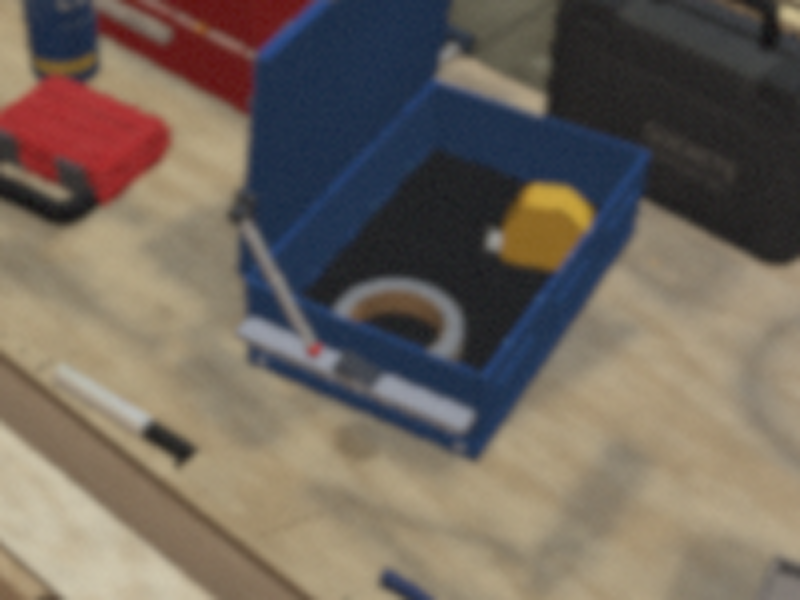

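The crop shows the red foot at (315,350), on the hinge side of the dark tooth at (355,370). The lid is up, the tape measure is at (548,225) and the roll at (400,325). I'm lowering the lid onto the stay.

play_rows([
  [[0, 0.004, 0.0], [0, 0, 0]],
  [[0, 0.009, 0.0005], [0, 0, 0]],
  [[0, 0.014, 0.001], [0, 0, 0]],
  [[0, 0.019, 0.002], [0, 0, 0]],
  [[0, 0.024, 0.003], [0, 0, 0]],
  [[0, 0.029, 0.0045], [0, 0, 0]],
  [[0, 0.033, 0.0055], [0, 0, 0]],
  [[0, 0.036, 0.0065], [0, 0, 0]],
  [[0, 0.039, 0.0075], [0, 0, 0]],
  [[0, 0.039, 0.0075], [0, 0, 0]],
])

```text
time: 11.9
ee_pos: [0.5804, 0.0646, 0.3092]
tool_rot: [[0.976, 0.219, 0.003], [0.219, -0.976, 0.0], [0.003, 0.001, -1.0]]
contact_force: [4.6, -0.3, 7.2]
finger_gap: 0.098
grasp_force: 15.0
```

Run:
```python
from h import *
lidang()
for n in("scene","top"):
    C=cam(n); p,d=get_image(n)
    for q,h in(("stay_foot",.061),):
        for x in spot_point(n,q)[:1]:
            P=plane(C,x["location"],h); print(n,q,round(x["score"],2),x["location"],P, "bin x %.3f y %.3f"%((P-B0)@(bp(1,0,0)-B0),(P-B0)@(bp(0,1,0)-B0)))
```

```text
11.9 [ 4.6289 -0.2644  7.2225] r,ang 0.24202190936066215 1.299631775189658 [-45.2742  24.6861  48.7274 106.5383 -21.6713  58.2951 -64.8957]
1.25 toolshift y 0.0115 z 0.0035
1.28 toolshift y 0.0046 z 0.0013
1.3 toolshift y -0.0001 z -0.0000
1.32 toolshift y -0.0048 z -0.0013
1.42 toolshift y -0.0285 z -0.0061
1.44 toolshift y -0.0333 z -0.0068
1.46 toolshift y -0.0381 z -0.0073
1.48 toolshift y -0.0429 z -0.0078
scene stay_foot 0.7 [311.9, 231.6] [0.4176 0.0058 0.061 ] bin x 0.013 y 0.171
top stay_foot 0.53 [336.3, 222.5] [0.4305 0.0072 0.061 ] bin x 0.012 y 0.158
```

play_rows([
  [[0, 0.002, 0.0005], [0, 0, 0]],
  [[0, 0.004, 0.001], [0, 0, 0]],
  [[0, 0.005, 0.0015], [0, 0, 0]],
  [[0, 0.005, 0.0015], [0, 0, 0]],
  [[0, 0.005, 0.0015], [0, 0, 0]],
  [[0, 0.005, 0.0015], [0, 0, 0]],
  [[0, 0.005, 0.0015], [0, 0, 0]],
  [[0, 0.005, 0.0015], [0, 0, 0]],
  [[0, 0.005, 0.0015], [0, 0, 0]],
  [[0, 0.005, 0.0015], [0, 0, 0]],
])

```text
time: 13.35
ee_pos: [0.5812, 0.0609, 0.308]
tool_rot: [[0.975, 0.22, 0.003], [0.22, -0.975, 0.002], [0.003, -0.001, -1.0]]
contact_force: [3.1, 1.1, 11.0]
finger_gap: 0.1
grasp_force: 15.0
```

Run:
```python
from h import *
lidang()
C=cam("top"); p,d=get_image("top")
P=[x for x in silhouettes("top","tape_measure")[:1]]
for x in P:
    q=cloud(C,d,x["mask"]); print(x["score"],x["box"],q.min(0),q.max(0)); q=q[q[:,2]>.07]; r=cv2.minAreaRect((q[:,:2]*1000).astype(np.float32)); print(len(q),r)
for n in("scene","top"):
    C=cam(n); p,d=get_image(n)
    for q,h in(("stay_foot",.061),("tape_centre",.0515),("tape_measure",.02)):
        for x in spot_point(n,q)[:1]:
            P=plane(C,x["location"],h); print(n,q,round(x["score"],2),x["location"],P, "bin x %.3f y %.3f"%((P-B0)@(bp(1,0,0)-B0),(P-B0)@(bp(0,1,0)-B0)))
    if n=="scene": cv2.imwrite("pics/s3.png",cv2.resize(p[140:290,230:430],None,fx=4,fy=4,interpolation=2)[:,:,::-1])
```

```text
13.35 [ 3.0834  1.1461 10.978 ] r,ang 0.24190896110538226 1.2832428507572198 [-44.7218  24.7792  48.5844 106.5566 -21.827   58.2241 -64.3261]
1.25 toolshift y 0.0077 z 0.0023
1.28 toolshift y 0.0008 z 0.0001
1.3 toolshift y -0.0039 z -0.0012
1.32 toolshift y -0.0085 z -0.0025
1.42 toolshift y -0.0323 z -0.0073
1.44 toolshift y -0.0370 z -0.0080
1.46 toolshift y -0.0418 z -0.0085
1.48 toolshift y -0.0467 z -0.0090
scene stay_foot 0.48 [313.7, 229.8] [0.4264 0.007  0.061 ] bin x 0.012 y 0.162
scene tape_centre 0.56 [365.6, 195.2] [ 0.663  -0.0008  0.0515] bin x -0.047 y -0.067
scene tape_measure 0.57 [360.9, 201.9] [0.6566 0.0102 0.02  ] bin x -0.035 y -0.064
```

View pics/s3.png

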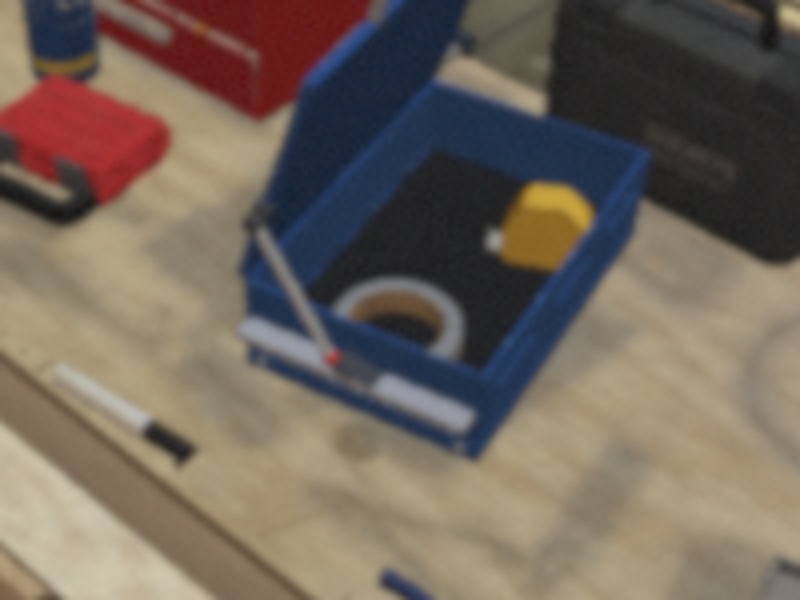

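play_rows([
  [[0, 0.001, 0.0], [0, 0, 0]],
  [[0, 0.002, 0.0005], [0, 0, 0]],
  [[0, 0.003, 0.0005], [0, 0, 0]],
  [[0, 0.004, 0.001], [0, 0, 0]],
  [[0, 0.004, 0.001], [0, 0, 0]],
  [[0, 0.004, 0.001], [0, 0, 0]],
  [[0, 0.004, 0.001], [0, 0, 0]],
  [[0, 0.004, 0.001], [0, 0, 0]],
  [[0, 0.004, 0.001], [0, 0, 0]],
  [[0, 0.004, 0.001], [0, 0, 0]],
])

```text
time: 15.1
ee_pos: [0.5819, 0.0583, 0.3071]
tool_rot: [[0.975, 0.221, 0.002], [0.221, -0.975, 0.004], [0.003, -0.003, -1.0]]
contact_force: [1.1, 5.5, 14.6]
finger_gap: 0.1
grasp_force: 15.0
```

play_rows([
  [[0, 0, 0], [0, 0, 0]],
  [[0, 0, 0], [0, 0, 0]],
  [[0, 0, 0], [0, 0, 0]],
  [[0, 0, 0], [0, 0, 0]],
  [[0, 0, -0.003], [0, 0, 0]],
  [[0, 0, -0.006], [0, 0, 0]],
  [[0, 0, -0.009], [0, 0, 0]],
  [[0, 0, -0.012], [0, 0, 0]],
  [[0, 0, -0.012], [0, 0, 0]],
  [[0, 0, -0.012], [0, 0, 0]],
], gripper=0.035)

```text
time: 16.35
ee_pos: [0.5808, 0.0561, 0.3176]
tool_rot: [[0.976, 0.219, 0.0], [0.219, -0.976, 0.0], [0.0, -0.0, -1.0]]
contact_force: [0.3, -0.7, 0.9]
finger_gap: 0.376
grasp_force: 0.0
```

Run:
```python
from h import *
s=observe(); print(s["ee_pos"],s["contact_force"],s["finger_gap"])
C=cam("wrist"); p,d=get_image("wrist"); cv2.imwrite("pics/w4.png",p[:,:,::-1])
P=cloud(C,d); X=(P-B0)@(bp(1,0,0)-B0); Y=(P-B0)@(bp(0,1,0)-B0)
k=(Y<-.08)&(Y>-.14)&(P[:,2]>.13)&(P[:,2]<.29)&(X>-.05)&(X<.12)
print(k.sum()); 
if k.sum()>50: print(np.arctan(-np.polyfit(X[k],P[k,2],1)[0]), np.polyfit(P[k,2],X[k],1), np.pi/2+np.arctan(np.polyfit(P[k,2],X[k],1)[0]))
```

```text
[0.5808 0.0561 0.3176] [ 0.2586 -0.7265  0.909 ] 0.3755832695671221
3037
1.245442475674984 [-0.3234  0.1427] 1.2579680019398647
```

View pics/w4.png

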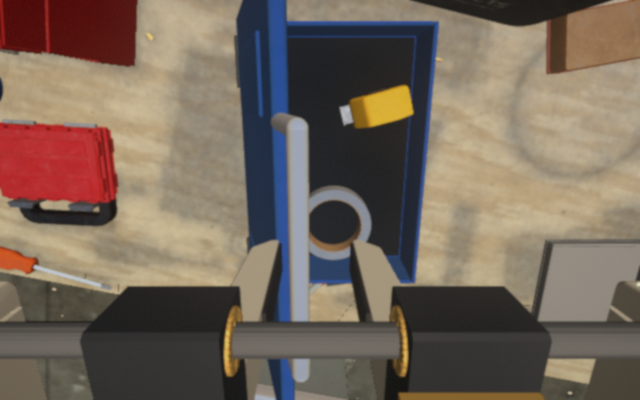

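The picture shows the bar standing clear between the open fingers at (298,200), the lid propped, and the tape measure at (382,106) with its length roughly along the bin's x. I'm measuring the tape from here.

Run:
```python
from h import *
C=cam("wrist"); p,d=get_image("wrist")
x=spot_in("wrist","tape_measure"); print([(q["score"],q["box"]) for q in x][:2])
hsv=cv2.cvtColor(p,cv2.COLOR_RGB2HSV); m=(hsv[...,0]>15)&(hsv[...,0]<32)&(hsv[...,1]>170)&(hsv[...,2]>100); m[:60]=0;m[150:]=0;m[:,:335]=0;m[:,430:]=0
q=cloud(C,d,m); print(len(q),q[:,2].max(),np.median(q[:,2]))
t=q[q[:,2]>.074]; r=cv2.minAreaRect((t[:,:2]*1000).astype(np.float32)); print(len(t),r, cv2.boxPoints(r))
r=cv2.minAreaRect((q[q[:,2]>.03][:,:2]*1000).astype(np.float32)); print(r)
for n in("tape_centre",):
    for x in spot_point("wrist",n)[:1]: print(x,plane(C,x["location"],.0515))
c=r[0]; P=np.array([c[0]/1000,c[1]/1000,0])-B0; print("bin",P@(bp(1,0,0)-B0),P@(bp(0,1,0)-B0))
```

```text
[(0.64, [341.9, 82.6, 412.6, 127.1])]
1907 0.084833571537836 0.07886974632759436
1271 ((662.4368286132812, -4.581428527832031), (33.99085235595703, 47.208961486816406), 28.133651733398438) [[636.3192   8.2203]
 [658.5796 -33.4109]
 [688.5544 -17.3832]
 [666.2941  24.248 ]]
((662.3348999023438, -3.9835281372070312), (34.374847412109375, 67.06602478027344), 28.133649826049805)
{'location': [381.0, 105.6], 'score': 0.92} [ 0.6628 -0.0054  0.0515]
bin -0.049564273487592965 -0.06613327544886603
```

Run:
```python
from h import *
p=np.array([.6625,-.004]); a=np.radians(28.1); u=np.array([np.cos(a),np.sin(a)]); w=np.array([-u[1],u[0]])
for n in("top","scene"):
    C=cam(n); im,d=get_image(n); P=cloud(C,d); U=(P[:,:2]-p)@u; W=(P[:,:2]-p)@w
    for W0 in(-.06,-.04,-.02,0,.02,.04,.06):
        k=(abs(W-W0)<.01)&(U>.06)&(U<.3)&(P[:,2]>.11)&(P[:,2]<.4); print(n,W0,k.sum(), (np.sort(U[k])[:8],P[k][np.argsort(U[k])[:3],2],P[k,2].max()) if k.sum()>3 else '')
```

```text
top -0.06 166 (array([0.104 , 0.1041, 0.1044, 0.1054, 0.1057, 0.1064, 0.1065, 0.1066]), array([0.1115, 0.1281, 0.1441]), np.float64(0.22469478112901942))
top -0.04 154 (array([0.1126, 0.1145, 0.1152, 0.1157, 0.116 , 0.116 , 0.1168, 0.117 ]), array([0.122 , 0.1214, 0.1752]), np.float64(0.19603123251069632))
top -0.02 150 (array([0.1264, 0.1272, 0.1276, 0.1277, 0.1285, 0.1285, 0.1285, 0.1286]), array([0.1649, 0.1521, 0.134 ]), np.float64(0.19536394684009029))
top 0 138 (array([0.1301, 0.1325, 0.1343, 0.1346, 0.1352, 0.1356, 0.1356, 0.1358]), array([0.1637, 0.1608, 0.1678]), np.float64(0.1960331794730712))
top 0.02 78 (array([0.1469, 0.1478, 0.1479, 0.1488, 0.149 , 0.1498, 0.1505, 0.151 ]), array([0.1428, 0.154 , 0.1464]), np.float64(0.18224550355436087))
top 0.04 0 
top 0.06 7 (array([0.0955, 0.0987, 0.1019, 0.1031, 0.1062, 0.1075, 0.1103]), array([0.2917, 0.2913, 0.2914]), np.float64(0.29328319645200507))
scene -0.06 227 (array([0.0962, 0.0977, 0.0985, 0.0988, 0.0997, 0.1003, 0.1003, 0.1006]), array([0.1362, 0.1267, 0.1184]), np.float64(0.22226687198937478))
scene -0.04 186 (array([0.1042, 0.1098, 0.1104, 0.1107, 0.1107, 0.111 , 0.1113, 0.1117]), array([0.1145, 0.1224, 0.1259]), np.float64(0.1966077579453941))
scene -0.02 185 (array([0.1198, 0.1211, 0.1217, 0.1219, 0.1219, 0.1223, 0.1228, 0.1228]), array([0.1282, 0.1194, 0.147 ]), np.float64(0.1877219104814185))
scene 0 154 (array([0.1273, 0.128 , 0.1282, 0.1285, 0.1299, 0.13  , 0.1302, 0.131 ]), array([0.1551, 0.1586, 0.1667]), np.float64(0.18853139810738062))
scene 0.02 101 (array([0.141 , 0.1417, 0.1442, 0.1444, 0.1444, 0.1445, 0.1447, 0.1453]), array([0.1703, 0.1303, 0.1644]), np.float64(0.17650783469087072))
scene 0.04 3 
scene 0.06 7 (array([0.0931, 0.0949, 0.0952, 0.0986, 0.101 , 0.1022, 0.1091]), array([0.2868, 0.2892, 0.2895]), np.float64(0.29240407578701355))
```

play_rows([
  [[0, 0, -0.05], [0, 0, 0]],
  [[0, 0, -0.1], [0, 0, 0]],
  [[0.005, 0.01, -0.1], [0, 0, 10]],
  [[0.015, 0.02, -0.1], [0, 0, 20]],
  [[0.025, 0.035, -0.1], [0, 0, 30]],
  [[0.035, 0.045, -0.1], [0, 0, 40]],
  [[0.045, 0.055, -0.1], [0, 0, 50]],
  [[0.055, 0.065, -0.1], [0, 0, 60]],
  [[0.0665, 0.0765, -0.1], [0, 0, 70]],
  [[0.0665, 0.0765, -0.1], [0, 0, 74.5]],
], gripper=0.065)

```text
time: 17.9
ee_pos: [0.6632, -0.0046, 0.4171]
tool_rot: [[0.468, -0.884, -0.001], [-0.884, -0.468, -0.001], [0.001, 0.001, -1.0]]
contact_force: [-1.5, -0.5, 0.2]
finger_gap: 0.697
grasp_force: 0.0
```

Run:
```python
from h import *
s=observe(); print(s["time"],s["ee_pos"],s["joint_positions"],s["contact_force"],s["finger_gap"]); print(s["tool_rot"])
print(rel([.6625,-.004,.041],down(-151.9)))
C=cam("wrist"); p,d=get_image("wrist"); cv2.imwrite("pics/w5.png",p[:,:,::-1])
for x in spot_point("wrist","tape_centre")[:1]: print(x,plane(C,x["location"],.0515))
C=cam("scene"); p,d=get_image("scene"); 
for x in spot_point("scene","stay_foot")[:1]: print(x,plane(C,x["location"],.061))
```

```text
17.9 [ 0.6632 -0.0046  0.4171] [ -42.679    34.5384   69.284    87.715   -32.4569   80.3436 -123.3566] [-1.5176 -0.4545  0.1949] 0.6967457698262766
[[ 0.4678 -0.8838 -0.0005]
 [-0.8838 -0.4678 -0.0014]
 [ 0.001   0.0011 -1.    ]]
(array([-0.001, -0.   ,  0.376]), array([ 0.1, -0.1, -0.2]))
{'location': [316.5, 150.1], 'score': 0.85} [ 0.661  -0.0042  0.0515]
{'location': [311.8, 227.2], 'score': 0.42} [0.4303 0.0183 0.061 ]
```

View pics/w5.png

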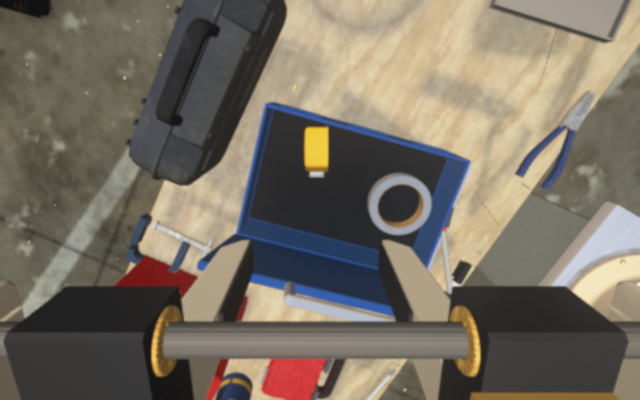

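The picture shows the tape measure at (316,150) with its thin side across the finger line and the fingers clear of the roll at (400,203). I'm descending.

play_rows([
  [[-0.001, 0, 0.03], [0, 0, 0]],
  [[-0.001, 0, 0.06], [0, 0, 0]],
  [[-0.001, 0, 0.09], [0, 0, 0]],
  [[-0.001, 0, 0.12], [0, 0, 0]],
  [[-0.001, 0, 0.15], [0, 0, 0]],
  [[-0.001, 0, 0.18], [0, 0, 0]],
  [[-0.001, 0, 0.21], [0, 0, 0]],
  [[-0.001, 0, 0.24], [0, 0, 0]],
  [[-0.001, 0, 0.265], [0, 0, 0]],
  [[-0.001, 0, 0.285], [0, 0, 0]],
], gripper=0.06)

```text
time: 19.35
ee_pos: [0.662, -0.0026, 0.1317]
tool_rot: [[0.474, -0.881, -0.0], [-0.881, -0.474, 0.0], [-0.0, -0.0, -1.0]]
contact_force: [0.4, -0.3, -0.4]
finger_gap: 0.648
grasp_force: 0.0
```

Run:
```python
from h import *
s=observe(); print(s["time"],s["joint_positions"])
print(rel([.6625,-.004,.041],down(-151.9)))
```

```text
19.35 [ -36.138    47.6422   55.1012  106.6199  -49.1296   53.3085 -109.2297]
(array([0.002, 0.   , 0.091]), array([-0. ,  0. ,  0.2]))
```

play_rows([
  [[0.001, 0, 0.015], [0, 0, 0]],
  [[0.001, 0, 0.03], [0, 0, 0]],
  [[0.001, 0, 0.045], [0, 0, 0]],
  [[0.001, 0, 0.06], [0, 0, 0]],
  [[0.001, 0, 0.07], [0, 0, 0]],
  [[0.001, 0, 0.08], [0, 0, 0]],
  [[0.001, 0, 0.087], [0, 0, 0]],
  [[0.001, 0, 0.091], [0, 0, 0]],
  [[0.001, 0, 0.091], [0, 0, 0]],
  [[0.001, 0, 0.091], [0, 0, 0]],
])

```text
time: 20.6
ee_pos: [0.6627, -0.004, 0.0419]
tool_rot: [[0.472, -0.882, 0.0], [-0.882, -0.472, -0.0], [0.0, -0.0, -1.0]]
contact_force: [0.2, 0.1, 0.4]
finger_gap: 0.646
grasp_force: 0.0
```

play_rows([
  [[0, 0, 0], [0, 0, 0]],
  [[0, 0, 0], [0, 0, 0]],
  [[0, 0, 0], [0, 0, 0]],
  [[0, 0, 0], [0, 0, 0]],
  [[0, 0, 0], [0, 0, 0]],
  [[0, 0, 0], [0, 0, 0]],
  [[0, 0, 0], [0, 0, 0]],
  [[0, 0, -0.003], [0, 0, 0]],
  [[0, 0, -0.006], [0, 0, 0]],
  [[0, 0, -0.01], [0, 0, 0]],
], gripper=0.0, force=30)

```text
time: 21.85
ee_pos: [0.6625, -0.0038, 0.0517]
tool_rot: [[0.472, -0.882, -0.0], [-0.882, -0.472, 0.0], [-0.0, 0.0, -1.0]]
contact_force: [-0.1, -0.6, -3.4]
finger_gap: 0.366
grasp_force: 29.9
```

Run:
```python
from h import *
s=observe(); print(s["time"],s["ee_pos"],s["joint_positions"])
print(rel([.6625,-.004,.30],down(-151.9)))
C=cam("scene"); p,d=get_image("scene")
for x in spot_point("scene","stay_foot")[:1]: print(x,plane(C,x["location"],.061))
```

```text
21.85 [ 0.6625 -0.0038  0.0517] [ -32.6351   51.9567   48.404   108.8214  -54.8476   46.0862 -105.1265]
(array([ 0.   ,  0.   , -0.248]), array([0. , 0. , 0.1]))
{'location': [312.6, 229.9], 'score': 0.63} [0.424 0.009 0.061]
```

play_rows([
  [[0, 0, -0.03], [0, 0, 0]],
  [[0, 0, -0.06], [0, 0, 0]],
  [[0, 0, -0.09], [0, 0, 0]],
  [[0, 0, -0.12], [0, 0, 0]],
  [[0, 0, -0.15], [0, 0, 0]],
  [[0.012, 0.018, -0.16], [0, 0, 0]],
  [[0.037, 0.055, -0.16], [0, 0, 0]],
  [[0.063, 0.092, -0.16], [0, 0, 0]],
  [[0.088, 0.128, -0.16], [0, 0, 0]],
  [[0.113, 0.165, -0.16], [0, 0, 0]],
])

```text
time: 23.2
ee_pos: [0.5682, -0.1834, 0.2111]
tool_rot: [[0.471, -0.882, -0.001], [-0.882, -0.471, 0.0], [-0.0, 0.001, -1.0]]
contact_force: [0.4, -1.0, -3.0]
finger_gap: 0.363
grasp_force: 30.0
```

Run:
```python
from h import *
s=observe(); print(s["time"],s["ee_pos"],s["joint_positions"],s["grasp_force"],s["finger_gap"])
print(rel([.458,-.399,.10],down(-151.9)))
C=cam("top"); p,d=get_image("top")
for x in silhouettes("top","tray")[:1]:
    v,u=np.nonzero(x["mask"]); T=np.array([plane(C,(a,b),0.018) for a,b in zip(u,v)])
    print("tray",x["score"],cv2.minAreaRect((T[:,:2]*1000).astype(np.float32)))
```

```text
23.2 [ 0.5682 -0.1834  0.2111] [-23.5148  37.66    58.5834 111.4438 -39.992   54.1708 -96.8784] 29.965352243743837 0.3627452146039708
(array([0.138, 0.199, 0.111]), array([0., 0., 0.]))
tray 0.71 ((458.2460021972656, -397.833740234375), (189.86619567871094, 154.84829711914062), 12.386824607849121)
```

play_rows([
  [[0.02, 0.029, 0.0], [0, 0, 0]],
  [[0.046, 0.066, 0.0], [0, 0, 0]],
  [[0.072, 0.103, 0.01], [0, 0, 0]],
  [[0.095, 0.137, 0.025], [0, 0, 0]],
  [[0.115, 0.165, 0.04], [0, 0, 0]],
  [[0.13, 0.187, 0.06], [0, 0, 0]],
  [[0.138, 0.199, 0.08], [0, 0, 0]],
  [[0.138, 0.199, 0.1], [0, 0, 0]],
  [[0.138, 0.199, 0.12], [0, 0, 0]],
  [[0.138, 0.199, 0.13], [0, 0, 0]],
])

```text
time: 24.55
ee_pos: [0.4602, -0.3958, 0.0801]
tool_rot: [[0.473, -0.881, -0.001], [-0.881, -0.473, 0.001], [-0.002, 0.0, -1.0]]
contact_force: [0.5, 0.0, -3.8]
finger_gap: 0.362
grasp_force: 30.0
```

Run:
```python
from h import *
s=observe(); print(s["time"],s["ee_pos"],s["joint_positions"],s["grasp_force"],s["finger_gap"])
print(rel([.458,-.399,.0265],down(-151.9)))
```

```text
24.55 [ 0.4602 -0.3958  0.0801] [  7.9875  44.8576  44.4227 115.428  -49.2669  40.6789 -67.574 ] 29.964549690485 0.36152403579653086
(array([0.002, 0.003, 0.054]), array([0. , 0.1, 0.1]))
```

play_rows([
  [[0, 0, 0.012], [0, 0, 0]],
  [[0, 0, 0.024], [0, 0, 0]],
  [[0, 0, 0.034], [0, 0, 0]],
  [[0, 0, 0.042], [0, 0, 0]],
  [[0, 0, 0.047], [0, 0, 0]],
  [[0, 0, 0.05], [0, 0, 0]],
  [[0, 0, 0.052], [0, 0, 0]],
  [[0, 0, 0.053], [0, 0, 0]],
  [[0, 0, 0.053], [0, 0, 0]],
  [[0, 0, 0.053], [0, 0, 0]],
])

```text
time: 25.8
ee_pos: [0.4602, -0.3971, 0.0288]
tool_rot: [[0.472, -0.882, 0.0], [-0.882, -0.472, -0.0], [0.0, -0.0, -1.0]]
contact_force: [0.1, -0.1, -3.7]
finger_gap: 0.362
grasp_force: 30.0
```

play_rows([
  [[0, 0, 0.0005], [0, 0, 0]],
  [[0, 0, 0.001], [0, 0, 0]],
  [[0, 0, 0.0015], [0, 0, 0]],
  [[0, 0, 0.002], [0, 0, 0]],
  [[0, 0, 0.0025], [0, 0, 0]],
  [[0, 0, 0.003], [0, 0, 0]],
  [[0, 0, 0.003], [0, 0, 0]],
  [[0, 0, 0.003], [0, 0, 0]],
  [[0, 0, 0.003], [0, 0, 0]],
  [[0, 0, 0.003], [0, 0, 0]],
])

```text
time: 27.05
ee_pos: [0.4601, -0.397, 0.0258]
tool_rot: [[0.472, -0.882, 0.0], [-0.882, -0.472, 0.0], [0.0, -0.0, -1.0]]
contact_force: [-0.6, 2.2, 5.7]
finger_gap: 0.363
grasp_force: 30.0
```

Contact: the vertical force went from -3.7 N to +5.7 N, so the tape measure rests on the tray floor. Releasing and backing off upward.

play_rows([
  [[0, 0, -0.001], [0, 0, 0]],
  [[0, 0, -0.001], [0, 0, 0]],
  [[0, 0, -0.001], [0, 0, 0]],
  [[0, 0, -0.001], [0, 0, 0]],
  [[0, 0, -0.001], [0, 0, 0]],
  [[0, 0, -0.001], [0, 0, 0]],
  [[0, 0, -0.01], [0, 0, 0]],
  [[0, 0, -0.025], [0, 0, 0]],
  [[0, 0, -0.045], [0, 0, 0]],
  [[0, 0, -0.07], [0, 0, 0]],
], gripper=0.065)

```text
time: 28.3
ee_pos: [0.46, -0.3971, 0.0974]
tool_rot: [[0.472, -0.882, 0.0], [-0.882, -0.472, -0.0], [0.0, -0.0, -1.0]]
contact_force: [0.8, 0.1, -0.5]
finger_gap: 0.699
grasp_force: 0.0
```

play_rows([
  [[0, 0, -0.03], [0, 0, 0]],
  [[0, 0, -0.06], [0, 0, 0]],
  [[0, 0, -0.09], [0, 0, 0]],
  [[0, 0, -0.12], [0, 0, 0]],
  [[0, 0, -0.14], [0, 0, 0]],
  [[0, 0, -0.14], [0, 0, 0]],
  [[0, 0, -0.14], [0, 0, 0]],
  [[0, 0, -0.14], [0, 0, 0]],
  [[0, 0, -0.14], [0, 0, 0]],
  [[0, 0, -0.14], [0, 0, 0]],
])

```text
time: 29.55
ee_pos: [0.4599, -0.3971, 0.2353]
tool_rot: [[0.472, -0.882, -0.001], [-0.882, -0.472, 0.0], [-0.0, 0.0, -1.0]]
contact_force: [0.1, 0.2, -0.0]
finger_gap: 0.698
grasp_force: 0.0
```

Run:
```python
from h import *
C=cam("scene"); p,d=get_image("scene"); cv2.imwrite("pics/s9.png",cv2.resize(p[120:380,220:520],None,fx=2.3,fy=2.3,interpolation=2)[:,:,::-1])
for n in("stay_foot","handle_bar"):
    for x in spot_point("scene",n)[:1]: print(n,x,pix("scene",C,d,x["location"]))
for c in("scene","top","wrist"):
    C=cam(c); p,d=get_image(c)
    for x in silhouettes(c,"tape_measure")[:1]:
        q=cloud(C,d,x["mask"]); print(c,x["score"],np.median(q,0),np.percentile(q[:,2],[2,98]))
```

```text
stay_foot {'location': [439.9, 319.3], 'score': 0.72} [ 0.4421 -0.4031  0.0255]
handle_bar {'location': [339.6, 122.1], 'score': 0.77} [0.5849 0.0608 0.3278]
scene 0.71 [ 0.4491 -0.3984  0.0463] [0.0066 0.0683]
wrist 0.55 [ 0.4643 -0.4038  0.0629] [0.0099 0.0674]
```

View pics/s9.png

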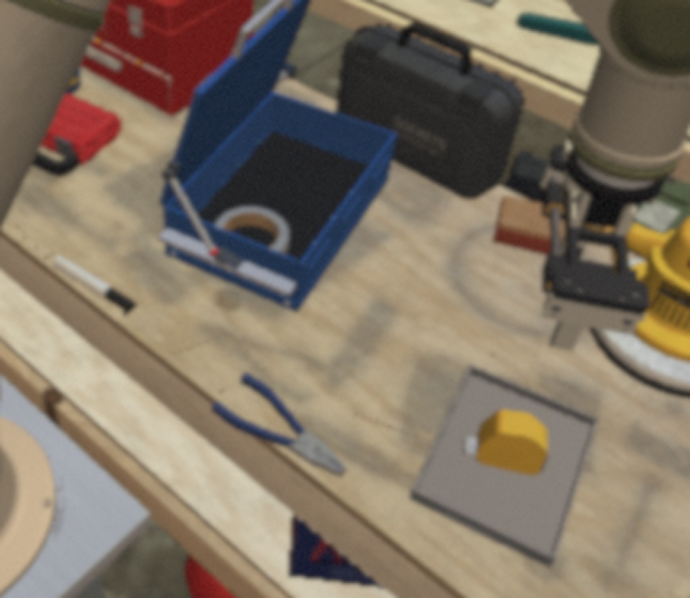

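The picture shows the lid propped, with the foot against the tooth at about (215,253). The tape measure stands upright in the tray at (513,440) with its top at 67 mm as expected, the roll is in place at (253,230), and the arm is clear of everything.

```bash
python3 -c "
from rig import *
print(job_done())"
```

```text
the job is handed in; nothing more can be done
None
```

The lid stands propped on its stay behind the tooth, the yellow tape measure is upright in the grey tray, the tape roll and the other loose things look untouched in the last picture, and the job was handed in at about 30 s.

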